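# Empty the blue stopper hopper and bolt its trap-door

## Robot

A 6-joint arm with a two-finger parallel gripper is mounted at the origin on the work surface. World frame = base frame: x ahead of the robot, y to its left, z up, the work surface at z = 0. Lengths are in m, angles in rad, forces in N, time in s.
With the tool pointing down it reaches from about 0.225 to 0.875 m from the base axis. Payload 3.4 kg.
Tool frame: the origin (TCP) lies at the very end of the fingers, on their centre line; the grasp point (between the pads) lies 19 mm behind it; z points along the fingers, y is the direction in which the jaws open and shut (so a half turn about z gives the same grasp; the last joint's range is limited). The gripper opens to 85 mm and grips with 20 to 120 N. Pads are 22 mm wide; open, the fingers measure 114 mm over their backs; the gripper's body (76 mm by 85 mm) begins 54 mm behind the grasp point. The pads swing forward as they close: fully open they stand 13 mm farther back than shut.
Start: joints at [-1.232, 0.276, 1.505, -0, 1.361, -0.121], TCP at [0.255, -0.515, 0.209] pointing down, gripper open.
Joint ranges: [-2.89, 2.89], [-0.75, 2.08], [0.22, 2.7], [-1.18, 4.32], [0.11, 2.71], [-2.7, 2.7]. Speed limits (rad/s): [2.57, 2.57, 3.14, 3.14, 3.14, 3.14].

## Interface

Orientations are given as a unit quaternion [w, x, y, z].
In Python, from rig import get_state, get_image, calibration, sign_off gives the robot as it stands. The module is installed in compiled form; this text tells all that it offers.
- The arm moves only by the tool drive_tool, never from a script. Its argument "targets" is one flat list of numbers, 7 for each row, row after row: the turn, a rotation vector about the tool's x, y, z in degrees, then the shift along the tool's x, y, z in mm, then the opening, from 0 (shut) to 1 (fully open). In form: [wx, wy, wz, tx, ty, tz, fingers, wx, wy, wz, tx, ty, tz, fingers, ...]. A call has 1 to 12 rows; each row shifts and turns the commanded pose from where the row before left it, along the tool's axes as they then stand; what a row does not reach is not made up. A row lasts 1/8 s, in which the tool goes at most 62.5 mm and 10.7 degrees, less where a joint would pass 70% of its speed; a pose out of reach is approached as far as the arm can. A call is refused whole if a number of a shift passes 62.5 or a number of a turn 10.7, either way. A call with a gripper value outside its range is refused whole. The fingers move at their own pace and stop on an object; "grip_force" is the grip in N (left out, the last holds). Time passes only in rows, so rows that do not move let the fingers close. It gives the time, the measured TCP pose, the force and the opening at its end, in the units of the state.
- get_state(): the state, without advancing time (a new reading comes with each control period).
- get_image(name): name is "side" or "top" or "wrist"; returns the picture (420x560x3 uint8, red, green, blue); there is no depth.
- calibration(name): a dict with "mtx" (3x3 intrinsics, pixels), "distortion" ([k1, k2, p1, p2, k3] as OpenCV has them; the pictures are not rectified), "world_to_cam" (4x4, takes a point from world to camera coordinates); the wrist camera has in their place "hand_eye" (4x4, takes a point from camera to tool coordinates, whose origin is the TCP and whose axes are the flange's). Camera axes: x right, y down, z forward; pixel columns grow to the right and rows downward; lengths in m; the calibration is good to about 2 mm. A picture is of the moment at which its call begins: read the wrist's pose just before it. calibration takes no time and is no camera call.
- sign_off(): hands the job in, once; it reports no verdict.
The state is a dict: "clock": time; "qpos": joint angles; "qd": joint speeds; "effort": joint torques, N m; "position": TCP position; "ee_rot": TCP orientation; "contact_force": force on the tool from outside, world axes, zero at the start; "moment": the same for the moment, N m; "width": finger opening in m.
Only numpy, scipy, OpenCV 4.12 (cv2) and the standard library are available. Lean on these libraries where they do the work, as an engineer would, in place of code of your own. Each camera call takes 0.05 s, during which the arm holds its last target.

## Task

On the lab bench, empty the blue hopper: swing its trap-door wide open with the red-gripped lever so that all three rubber stoppers drop into the black tray beneath it. Then swing the trap-door fully shut again and, once it is shut, slide the bolt with the white knob home to latch it. Leave the yellow hopper's trap-door shut.

Things in the scene. Friction and masses are not known exactly. Their poses are not given: they have to be found in the camera images.
- blue_hopper: Blue hopper with its stand, fixed. Origin: centre of the foot's underside, on the bench; x points away from the robot (within 0.15 rad), y left, z up. Foot 260 x 190 x 8 mm; fixed on its middle a black tray 240 (x) x 140 (y) mm, rim 58 mm up. Above it on thin legs a blue box 110 x 110 mm, 184 to 250 mm up, open on top; its floor is the trap-door. A yellow hopper just like it stands beside it.
- blue_door (a joint): Angle of the blue trap-door: 0 shut (stop), 1.3 fully open (stop), its far edge hanging down. Hinge axis along hopper y through hopper x -55, z 180 mm. Stiff: it stays where left; about 3 to 4 N at the lever grip moves it. The load slides out at 0.5 to 0.8 rad. The bolt enters only with the door within 0.06 of shut.
- blue_lever_grip (a point): Middle of the red lever grip: a level bar along hopper y, 16 mm thick, 50 mm long, outer end free, on a steel arm to the hopper's right (-y), at hopper y -130 mm. It swings with the door, 125 mm from the hinge axis: shut, the arm leans 0.4 rad towards the robot (grip x -104, z 295 mm); fully open 0.9 rad away (x +43, z 258 mm). Push it away from the robot to open.
- blue_bolt (a joint): Travel of the blue hopper's bolt in m: 0 drawn back, 0.036 home (stop), its rod then under the tongue on the trap-door's far edge, holding it shut. Starts at 0 to 0.008. Slides towards hopper -y against about 1.5 N friction, stays where left.
- blue_bolt_knob (a point): Middle of the bolt's white upright knob, 18 mm in diameter, 40 mm tall, on a thin steel stem outside the hopper's far (+x) wall: hopper x +75, z 284 mm, y +68 mm drawn back, +32 mm home.
- yellow_door (a joint): Angle of the yellow hopper's trap-door, 0 shut. To be left shut.
- stopper_a_center (a point): Centre of one of the three brick-red rubber stoppers, tapered 24 to 30 mm in diameter, 26 mm tall, 14 to 28 g; they start inside the blue hopper, on its trap-door.
- stopper_b_center (a point): Centre of one of the three brick-red rubber stoppers, tapered 24 to 30 mm in diameter, 26 mm tall, 14 to 28 g; they start inside the blue hopper, on its trap-door.
- stopper_c_center (a point): Centre of one of the three brick-red rubber stoppers, tapered 24 to 30 mm in diameter, 26 mm tall, 14 to 28 g; they start inside the blue hopper, on its trap-door.
There are look-alikes about, which are no part of the job. What is shaped like the part that bears stopper_c_center but purple is not meant. What is shaped like the part that bears stopper_b_center but purple is not meant.

How it is judged:
On the way, in this order (a step that is already met when the one before it is completed fails the run):
1. the blue trap-door is wide open (past 0.9 rad) and all three stoppers lie in the tray beneath it (value of joint blue_door above 0.9 rad and x of stopper_a_center in the frame of blue_hopper between -0.118 and 0.118 m and y of stopper_a_center in the frame of blue_hopper between -0.068 and 0.068 m and height (world z) of each of stopper_a_center, stopper_b_center, stopper_c_center below 0.058 m and x of stopper_b_center in the frame of blue_hopper between -0.118 and 0.118 m and y of stopper_b_center in the frame of blue_hopper between -0.068 and 0.068 m and x of stopper_c_center in the frame of blue_hopper between -0.118 and 0.118 m and y of stopper_c_center in the frame of blue_hopper between -0.068 and 0.068 m), for 0.1 s.
2. the blue trap-door is shut again (within 0.12 rad) with its bolt still drawn back (short of 0.02 m) (value of joint blue_door below 0.12 rad and value of joint blue_bolt below 0.02 m), for 0.1 s.
At the end, for the whole second after the job is handed in: The blue trap-door is shut within 0.12 rad, its bolt is at least 26 of 36 mm home, and all three stoppers lie in the black tray under the blue hopper (centres within the tray's walls and below 58 mm) (value of joint blue_door below 0.12 rad and value of joint blue_bolt above 0.026 m and x of stopper_a_center in the frame of blue_hopper between -0.118 and 0.118 m and y of stopper_a_center in the frame of blue_hopper between -0.068 and 0.068 m and height (world z) of each of stopper_a_center, stopper_b_center, stopper_c_center below 0.058 m and x of stopper_b_center in the frame of blue_hopper between -0.118 and 0.118 m and y of stopper_b_center in the frame of blue_hopper between -0.068 and 0.068 m and x of stopper_c_center in the frame of blue_hopper between -0.118 and 0.118 m and y of stopper_c_center in the frame of blue_hopper between -0.068 and 0.068 m); the robot touches nothing.
It fails at once if the yellow hopper's trap-door is opened (past 0.15 rad) (value of joint yellow_door above 0.15 rad).
It also fails if it takes over 46 s, if anything falls off the work surface, if the arm or the gripper's body presses on something with over 40 N, if the wrist force passes 120 N, or if a joint passes its speed limit or range.

## Working session

There is one attempt and no reset: what is moved stays moved. The work goes in short steps, Python scripts to look and compute and a tool call to move; the robot and the scene stay as the last step left them, time stands still between calls to the robot, and variables do not carry over. Pictures are saved under pics/ and viewed, and the job is handed in when it is done.

Besides the shell and the picture viewer there is one more tool, called after "Request:" as name(argument=value, ...) on one line, values as JSON. drive_tool: Moves the arm, as the interface text tells. Its arguments: {"type":"object","properties":{"targets":{"type":"array"},"grip_force":{"type":"number"}},"required":["targets"]}

```bash
mkdir -p pics; python3 - <<'E'
from rig import *
import cv2,numpy as np
for n in("side","top"):
    cv2.imwrite(f"pics/{n}0.png",get_image(n)[:,:,::-1]); c=calibration(n); print(n,np.round(c["mtx"],1).tolist(),np.round(c["distortion"],4),np.round(c["world_to_cam"],3).tolist())
s=get_state();print({k:np.round(v,4).tolist() for k,v in s.items()})
E
```

```text
side [[432.4, 0.0, 279.1], [0.0, 432.4, 214.6], [0.0, 0.0, 1.0]] [0.0236 0.     0.     0.     0.    ] [[-0.819, -0.573, 0.008, 0.427], [-0.404, 0.567, -0.718, 0.379], [0.407, -0.592, -0.696, 1.0], [0.0, 0.0, 0.0, 1.0]]
top [[433.4, 0.0, 272.8], [0.0, 433.4, 212.8], [0.0, 0.0, 1.0]] [-0.0808  0.      0.      0.      0.    ] [[0.001, -1.0, 0.029, -0.057], [-0.996, -0.003, -0.094, 0.546], [0.094, -0.029, -0.995, 1.079], [0.0, 0.0, 0.0, 1.0]]
{'clock': 0.1, 'qpos': [-1.232, 0.2765, 1.506, 0.0, 1.3607, -0.121], 'qd': [-0.0007, -0.0021, -0.002, 0.0009, -0.0, -0.0015], 'effort': [0.0022, -41.7699, -24.6405, -0.0001, 0.0058, -0.0], 'position': [0.255, -0.5148, 0.2078], 'ee_rot': [-0.0008, 0.9737, 0.2279, -0.0001], 'contact_force': [-0.0344, 0.3786, -0.3606], 'moment': [-0.024, 0.0227, 0.0263], 'width': 0.0857}
```

View pics/side0.png

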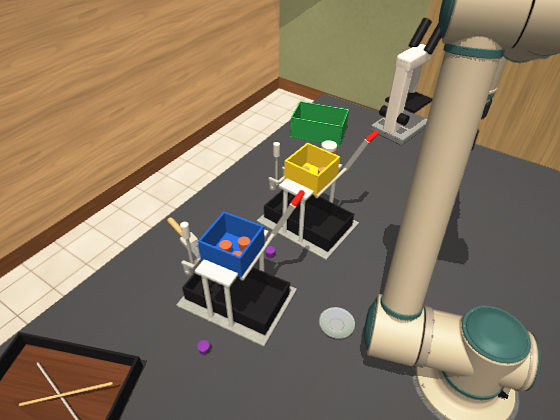

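View pics/top0.png

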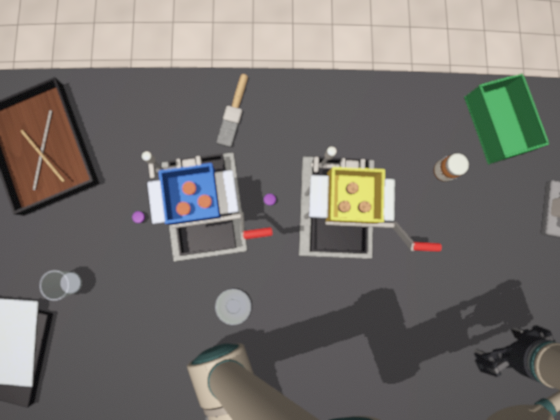

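```bash
python3 - <<'E'
import cv2
t=cv2.imread("pics/top0.png")[130:280,120:320]; cv2.imwrite("pics/topz.png",cv2.resize(t,None,fx=4,fy=4,interpolation=cv2.INTER_CUBIC))
t=cv2.imread("pics/side0.png")[180:350,160:320]; cv2.imwrite("pics/sidez.png",cv2.resize(t,None,fx=3.5,fy=3.5,interpolation=cv2.INTER_CUBIC))
E
```

```text
(no output)
```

View pics/topz.png

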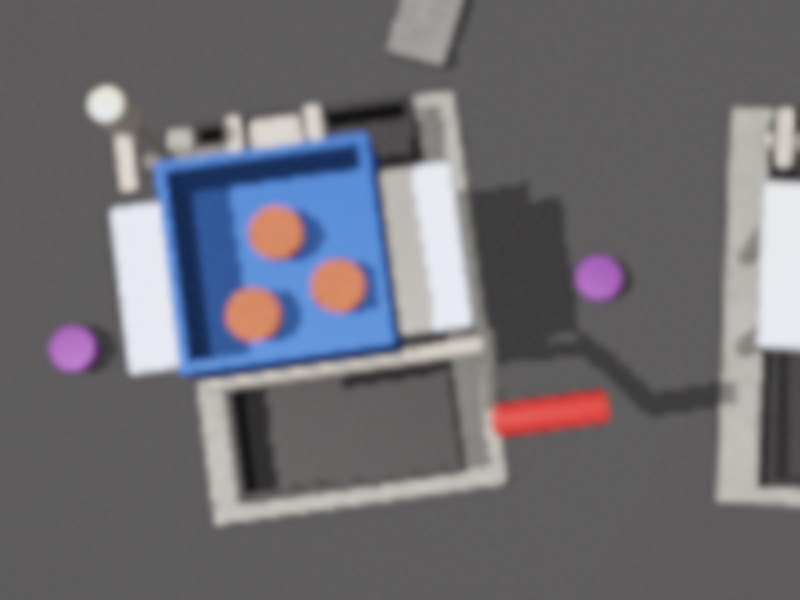

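View pics/sidez.png

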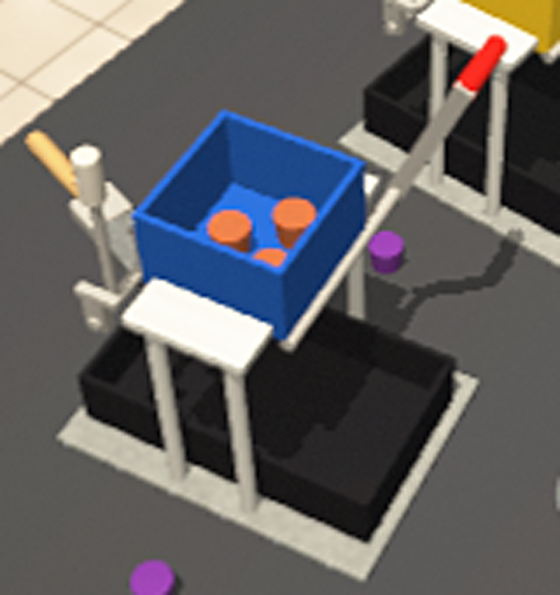

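```bash
cat > h.py <<'E'
import numpy as np,cv2
from rig import *
from scipy.optimize import least_squares
from scipy.spatial.transform import Rotation as R
CAL={n:calibration(n) for n in("side","top")}
def proj(n,P):
    c=CAL[n];T=np.array(c["world_to_cam"])
    return cv2.projectPoints(np.atleast_2d(np.float64(P)),cv2.Rodrigues(T[:3,:3])[0],T[:3,3],np.array(c["mtx"]),np.array(c["distortion"],float))[0].reshape(-1,2)
def h2w(p,P):
    P=np.atleast_2d(np.float64(P));c,s=np.cos(p[2]),np.sin(p[2])
    return np.c_[p[0]+c*P[:,0]-s*P[:,1],p[1]+s*P[:,0]+c*P[:,1],P[:,2]]
E
python3 - <<'E'
from h import *
tf=lambda a:np.array(a)/4+[119.625,129.625]
sf=lambda a:np.array(a)/3.5+[159.64,179.64]
top=[(-130,95,8,215,525),(-130,-95,8,507,482),(130,-95,8,455,92),(55,55,250,155,158),(55,-55,250,372,132),(-55,-55,250,400,348),(-55,55,250,182,375),(-104,-130,295,552,411)]
sid=[(130,95,8,60,437),(-130,95,8,365,578),(-130,-95,8,477,382),(55,55,250,137,213),(55,-55,250,225,112),(-55,-55,250,365,162),(-55,55,250,285,268),(-104,-130,295,482,63)]
T=np.array(top,float);S=np.array(sid,float)
def f(p):
    b=p[3]
    Pt=np.r_[T[:,:3]/1e3,[[.075,.068-b,.304]]];Ps=np.r_[S[:,:3]/1e3,[[.075,.068-b,.304]]]
    rt=proj("top",h2w(p,Pt))-tf(np.r_[T[:,3:],[[105,104]]]);rs=proj("side",h2w(p,Ps))-sf(np.r_[S[:,3:],[[88,153]]])
    return np.r_[rt,rs].ravel()
r=least_squares(f,[.5,.17,0,0],loss="soft_l1")
print(r.x);print(np.round(f(r.x).reshape(-1,2),1).tolist())
p=r.x
for n,P in dict(grip=(-.104,-.13,.295),gopen=(.043,-.13,.258),knob=(.075,.068-p[3],.284),khome=(.075,.032,.284)).items(): print(n,h2w(p,P).round(4))
E
```

```text
[0.56627614 0.12402274 0.14451868 0.00358407]
[[-0.2, -0.2], [0.2, 0.0], [-0.4, -0.7], [-0.4, 0.7], [-1.5, -0.2], [-1.5, -1.4], [-0.8, -0.5], [0.4, 0.5], [-0.3, -0.5], [0.0, -1.0], [0.8, -0.1], [1.8, -1.3], [-0.4, -0.1], [0.6, -1.5], [1.2, -0.8], [-0.0, 1.4], [1.3, 0.2], [0.2, -0.3]]
grip [[ 0.4821 -0.0196  0.295 ]]
gopen [[0.6275 0.0016 0.258 ]]
knob [[0.6312 0.1986 0.284 ]]
khome [[0.6359 0.1665 0.284 ]]
```

Request:
drive_tool(targets=[0, 0, -10.3, 0, 0, -24, 0.3, 0, 0, -10.3, 0, 0, -24, 0.3, 0, 0, -10.3, 0, 0, -24, 0.3, 0, 0, -10.3, 0, 0, -24, 0.3, 0, 0, -10.3, 0, 0, -24, 0.3, 0, 0, -10.3, 0, 0, -24, 0.3, 0, 0, -10.1, 0, 0, -24, 0.3, 0, 0, 0, 0, 0, 0, 0.3], grip_force=20)

```text
clock: 1.1
position: [0.2554, -0.516, 0.378]
ee_rot: [0.001, 0.655, 0.755, -0.001]
contact_force: [0.3, 0.2, -0.4]
width: 0.0257
```

```bash
cat >> h.py <<'E'
POSE=[0.56627614,0.12402274,0.14451868]; B0=0.0036
def st():
    s=get_state();q=s["ee_rot"];return np.array(s["position"]),R.from_quat([q[1],q[2],q[3],q[0]]),s
def rel(target):
    p,r,s=st();return r.inv().apply(np.array(target)-p)*1e3
E
python3 - <<'E'
from h import *
p,r,s=st();print(p,r.as_matrix().round(3).tolist(),s["width"],s["contact_force"],s["qpos"],s["clock"])
g=h2w(POSE,(-.104,-.133,.36))[0];print(g,rel(g))
E
```

```text
[ 0.25539433 -0.51595797  0.37799567] [[-0.141, 0.99, 0.001], [0.99, 0.141, -0.003], [-0.003, 0.001, -1.0]] 0.02567646733081911 [ 0.34292516  0.16239837 -0.36913693] [-1.23199862e+00  2.32519306e-01  1.15904335e+00 -1.03760466e-05
  1.74670928e+00 -1.37384593e+00] 1.1
[ 0.48251445 -0.02256846  0.36      ] [456.38277759 294.57863141  16.69709809]
```

Request:
drive_tool(targets=[0, 0, 0, 45.6, 29.5, 0, 0.35, 0, 0, 0, 45.6, 29.5, 0, 0.35, 0, 0, 0, 45.6, 29.5, 0, 0.35, 0, 0, 0, 45.6, 29.5, 0, 0.35, 0, 0, 0, 45.6, 29.5, 0, 0.35, 0, 0, 0, 45.6, 29.5, 0, 0.35, 0, 0, 0, 45.6, 29.5, 0, 0.35, 0, 0, 0, 45.6, 29.5, 0, 0.35, 0, 0, 0, 45.6, 29.5, 10, 0.35, 0, 0, 0, 45.6, 29.5, 10, 0.35, 0, 0, 0, 0, 0, 15, 0.35, 0, 0, 0, 0, 0, 0, 0.35])

```text
clock: 2.6
position: [0.4803, -0.0217, 0.3392]
ee_rot: [-0.002, 0.655, 0.756, -0.002]
contact_force: [0.5, -1.0, 0.7]
width: 0.0301
```

```bash
python3 - <<'E'
from h import *
a=get_image("side");b=get_image("wrist")
cv2.imwrite("pics/a1.png",np.hstack([cv2.resize(a[120:330,150:430],(560,420)),])[:,:,::-1]);cv2.imwrite("pics/b1.png",b[:,:,::-1])
p,r,s=st();print(p,s["width"],s["contact_force"],s["clock"])
print(rel(h2w(POSE,(-.104,-.133,.275))[0]))
E
```

```text
[ 0.48113797 -0.02274173  0.34118386] 0.03008455391238088 [0.17043154 0.20963919 0.64125207] 2.7
[9.97564167e-05 1.46687351e+00 6.61821467e+01]
```

View pics/a1.png

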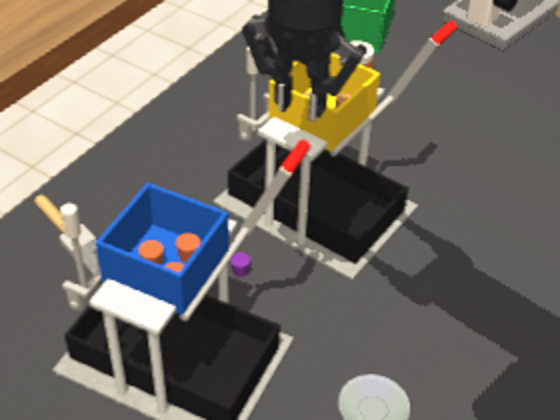

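View pics/b1.png

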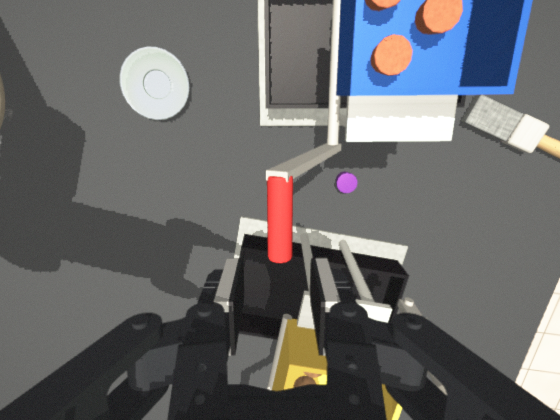

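```bash
python3 - <<'E'
from h import *
c=calibration("wrist");H=np.array(c["hand_eye"]);T=np.linalg.inv(H)
def pw(P): return cv2.projectPoints(np.atleast_2d(np.float64(P)),cv2.Rodrigues(T[:3,:3])[0],T[:3,3],np.array(c["mtx"]),np.array(c["distortion"],float))[0].reshape(-1,2).round(1).tolist()
print(pw([0,0,0]),pw([0,0,.046]),pw([.025,0,.046]),pw([-.025,0,.046]))
p,r,s=st()
print(pw(r.inv().apply(h2w(POSE,[(-.104,-.105,.295),(-.104,-.13,.295),(-.104,-.155,.295)])-p)))
E
```

```text
[[273.9, 252.3]] [[274.4, 221.6]] [[274.3, 183.6]] [[274.4, 257.2]]
[[276.5, 178.8], [276.6, 217.1], [276.7, 252.9]]
```

Request:
drive_tool(targets=[0, 0, 0, 0, 2, 22, 0.35, 0, 0, 0, 0, 0, 22, 0.35, 0, 0, 0, 0, 0, 22, 0.35, 0, 0, 0, 0, 0, 0, 0.35, 0, 0, 0, 0, 0, 0, 0.35])

```text
clock: 3.32
position: [0.4842, -0.0224, 0.2768]
ee_rot: [0.001, 0.655, 0.755, 0.0]
contact_force: [-1.0, 0.9, 0.1]
width: 0.0301
```

```bash
python3 - <<'E'
from h import *
a=get_image("side")
cv2.imwrite("pics/a2.png",cv2.resize(a[120:330,150:430],(560,420))[:,:,::-1])
p,r,s=st();print(p,s["width"],s["contact_force"],s["clock"])
th=np.linspace(0,1.3,11)-.4
X=-55+125*np.sin(th);Z=180+125*np.cos(th)
print(np.round(X,1),np.round(Z,1));print(np.round(np.diff(X),1).tolist(),np.round(-np.diff(Z),1).tolist())
E
```

```text
[ 0.48439283 -0.02220688  0.27697004] 0.029727408748755926 [ 0.8021973   0.49010956 -0.52909101] 3.375
[-103.7  -88.3  -72.4  -56.2  -40.   -24.1   -8.6    6.    19.6   32.
   42.9] [295.1 300.5 303.8 305.  304.1 301.1 296.1 289.1 280.3 269.7 257.7]
[15.3, 15.9, 16.2, 16.2, 16.0, 15.4, 14.7, 13.6, 12.4, 10.9] [-5.3, -3.3, -1.2, 0.9, 3.0, 5.0, 7.0, 8.8, 10.5, 12.0]
```

View pics/a2.png

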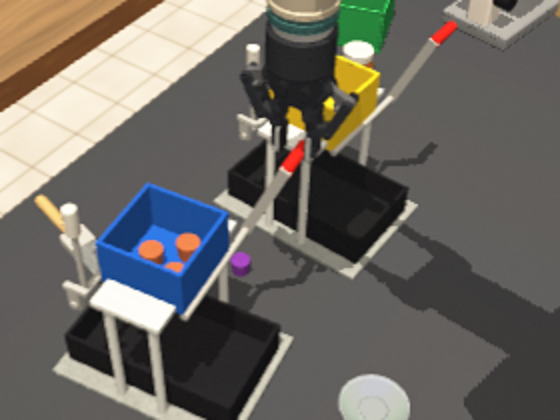

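Request:
drive_tool(targets=[0, 0, 0, 0, 15.3, -5.3, 0.35, 0, 0, 0, 0, 15.9, -3.3, 0.35, 0, 0, 0, 0, 16.2, -1.2, 0.35, 0, 0, 0, 0, 16.2, 0.9, 0.35, 0, 0, 0, 0, 16, 3, 0.35, 0, 0, 0, 0, 15.4, 5, 0.35, 0, 0, 0, 0, 14.7, 7, 0.35, 0, 0, 0, 0, 13.6, 8.8, 0.35, 0, 0, 0, 0, 12.4, 10.5, 0.35, 0, 0, 0, 0, 10.9, 12, 0.35, 0, 0, 0, 0, 0, 0, 0.35])

```text
clock: 4.75
position: [0.6286, -0.0003, 0.2363]
ee_rot: [-0.001, 0.654, 0.756, -0.001]
contact_force: [-0.6, -0.5, -1.1]
width: 0.0299
```

```bash
python3 - <<'E'
from h import *
a=get_image("side");b=get_image("top")
cv2.imwrite("pics/a3.png",cv2.resize(a[120:330,150:430],(560,420))[:,:,::-1]);cv2.imwrite("pics/t3.png",cv2.resize(b[130:280,110:310],(800,600))[:,:,::-1])
p,r,s=st();print(p,s["width"],s["contact_force"],s["clock"])
print(rel(h2w(POSE,(.043,-.133,.238))[0]))
E
```

```text
[ 6.28541758e-01 -4.36824564e-04  2.37999894e-01] 0.02977505568466064 [-0.16349448  0.58184561 -0.17821863] 4.85
[-8.71066442e-01 -6.91784270e-01  4.37484507e-04]
```

View pics/a3.png

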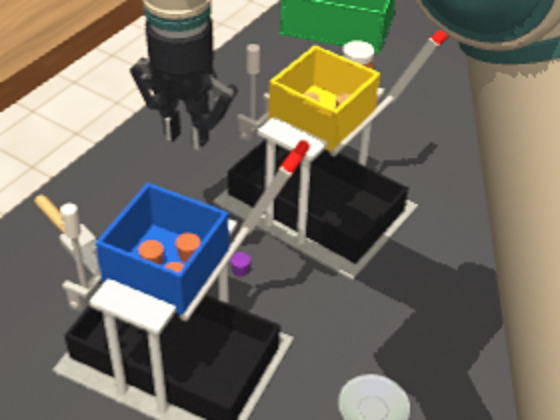

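View pics/t3.png

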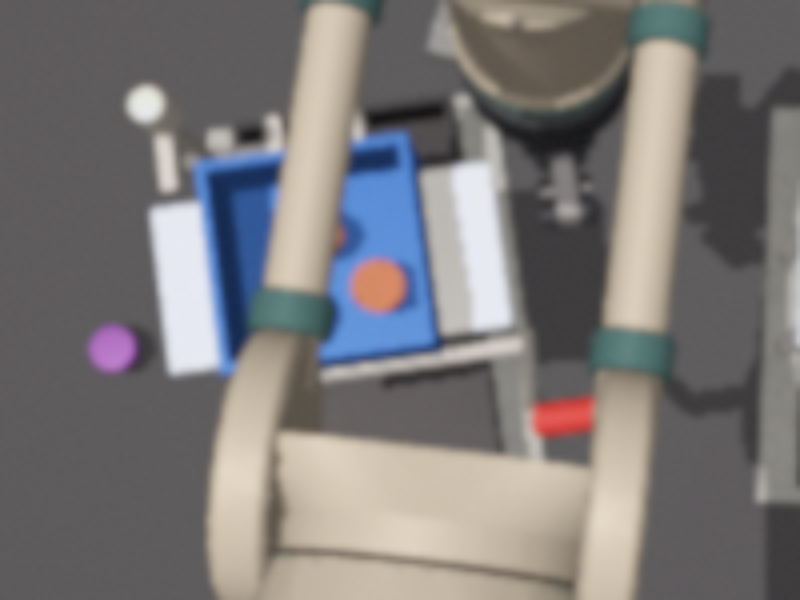

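```bash
python3 - <<'E'
from h import *
f=lambda P:((proj("side",P)-[150,120])*2).round(1).tolist()
print("a3 tcp",f([.6285,-.0004,.238]),f([.6285,-.0004,.248]))
print("a2 tcp",f([.4844,-.0222,.277]),f([.4844,-.0222,.287]))
print("grip ends/mid",f(h2w(POSE,[(-.104,-.105,.295),(-.104,-.13,.295),(-.104,-.155,.295)])))
a=cv2.imread("pics/a2.png")[80:240,200:400];cv2.imwrite("pics/a2z.png",cv2.resize(a,None,fx=3.5,fy=3.5,interpolation=cv2.INTER_CUBIC))
E
```

```text
a3 tcp [[190.0, 152.7]] [[189.6, 146.7]]
a2 tcp [[296.3, 165.2]] [[296.6, 158.9]]
grip ends/mid [[288.1, 168.8], [297.4, 155.8], [306.3, 143.2]]
```

View pics/a2z.png

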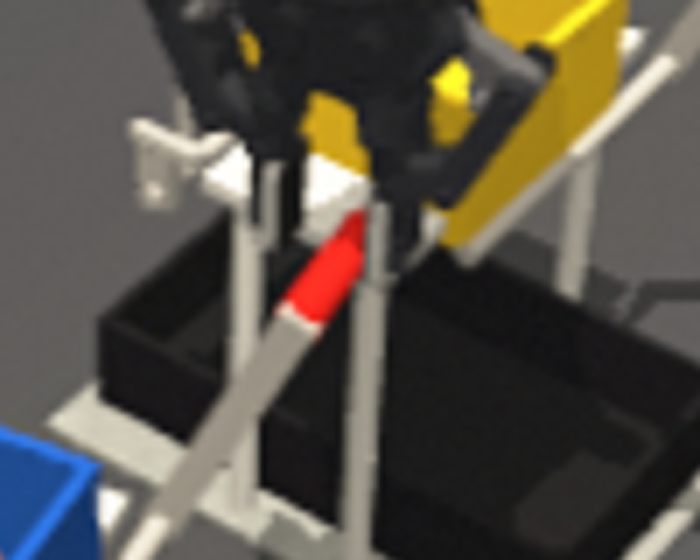

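Request:
drive_tool(targets=[0, 0, 0, 2, 0, -50, 0.35, 0, 0, 0, 2, 0, -50, 0.35, 0, 0, 0, 0, -49, 0, 0.35, 0, 0, 0, 0, -49, 0, 0.35, 0, 0, 0, 0, -48, 0, 0.35, 0, 0, 0, 0, 0, 0, 0.35])

```text
clock: 5.6
position: [0.4802, -0.0174, 0.3401]
ee_rot: [0.001, 0.655, 0.756, 0.0]
contact_force: [0.3, 0.5, 0.2]
width: 0.0302
```

```bash
python3 - <<'E'
from h import *
p,r,s=st();print(p,s["width"],s["contact_force"],s["clock"])
print(rel(h2w(POSE,(-.102,-.130,.255))[0]))
E
```

```text
[ 0.48022771 -0.01742225  0.3400631 ] 0.030163028128772206 [0.25813207 0.47301492 0.16614436] 5.6
[-2.32747369  3.38345429 85.07134588]
```

Request:
drive_tool(targets=[0, 0, 0, 0, 3, 28, 0.35, 0, 0, 0, 0, 0, 28, 0.35, 0, 0, 0, 0, 0, 28, 0.3, 0, 0, 0, 0, 0, 0, 0.25, 0, 0, 0, 0, 0, 0, 0.25])

```text
clock: 6.22
position: [0.4871, -0.017, 0.255]
ee_rot: [0.0, 0.654, 0.756, 0.0]
contact_force: [-1.2, -0.7, -1.8]
width: 0.0214
```

```bash
python3 - <<'E'
from h import *
a=get_image("side")
cv2.imwrite("pics/a4.png",cv2.resize(a[160:240,250:350],(700,560),interpolation=cv2.INTER_CUBIC)[:,:,::-1])
p,r,s=st();print(p,s["width"],s["contact_force"],s["clock"])
E
```

```text
[ 0.48727258 -0.0169814   0.25527282] 0.021547660412023904 [-1.67355763 -0.28126826 -1.54949402] 6.275
```

View pics/a4.png

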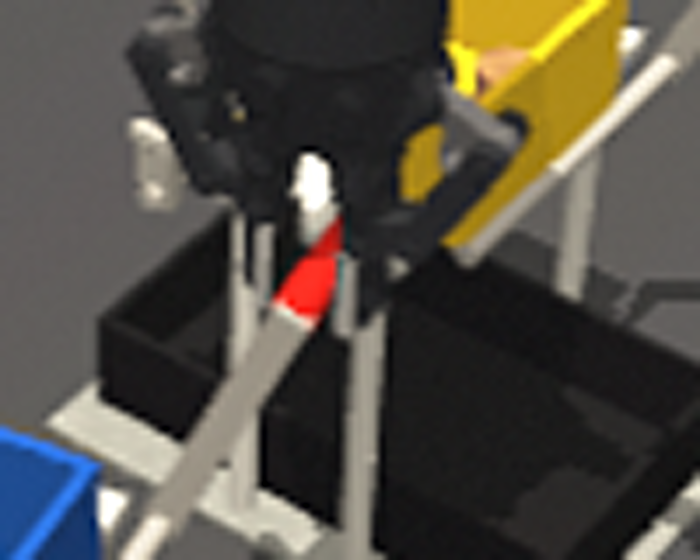

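Request:
drive_tool(targets=[0, 0, 0, 0, 15.3, 0, 0.25, 0, 0, 0, 0, 15.9, -3, 0.25, 0, 0, 0, 0, 16.2, -3, 0.25, 0, 0, 0, 0, 16.2, -2, 0.25, 0, 0, 0, 0, 0, 0, 0.25])

```text
clock: 6.9
position: [0.5519, -0.0076, 0.2619]
ee_rot: [0.001, 0.654, 0.756, 0.001]
contact_force: [0.6, -0.5, -0.5]
width: 0.0215
```

```bash
python3 - <<'E'
from h import *
a=get_image("side")
cv2.imwrite("pics/a5.png",cv2.resize(a[120:330,150:430],(560,420))[:,:,::-1])
p,r,s=st();print(p,s["width"],s["contact_force"],s["clock"])
print(rel(h2w(POSE,(.045,-.130,.22))[0]))
E
```

```text
[ 0.55113524 -0.00767041  0.26198343] 0.02178227850028193 [ 0.29123633  0.0457154  -0.26655813] 6.95
[-1.83841951 78.89553416 42.08476763]
```

View pics/a5.png

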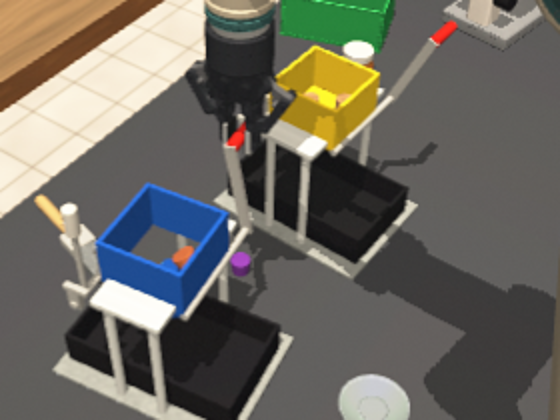

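Request:
drive_tool(targets=[0, 0, 0, 0, 16, 3, 0.25, 0, 0, 0, 0, 15.4, 5, 0.25, 0, 0, 0, 0, 14.7, 7, 0.25, 0, 0, 0, 0, 13.6, 9, 0.25, 0, 0, 0, 0, 11, 10, 0.25, 0, 0, 0, 0, 8, 8, 0.25, 0, 0, 0, 0, 0, 0, 0.25, 0, 0, 0, 0, 0, 0, 0.25])

```text
clock: 7.95
position: [0.628, 0.0035, 0.2203]
ee_rot: [0.0, 0.654, 0.756, 0.0]
contact_force: [-0.0, 0.4, 0.1]
width: 0.021
```

```bash
python3 - <<'E'
from h import *
a=get_image("side");b=get_image("top")
cv2.imwrite("pics/a6.png",cv2.resize(a[120:330,150:430],(560,420))[:,:,::-1]);cv2.imwrite("pics/t6.png",cv2.resize(b[130:280,110:310],(800,600))[:,:,::-1])
p,r,s=st();print(p,s["width"],s["contact_force"],s["clock"])
print(rel(h2w(POSE,(-.104,-.130,.258))[0]))
E
```

```text
[0.62780931 0.00346735 0.22071844] 0.021783773039604402 [1.19809322 0.58052135 0.36600826] 8.05
[  -1.94796787 -147.47546904  -37.49036032]
```

View pics/a6.png

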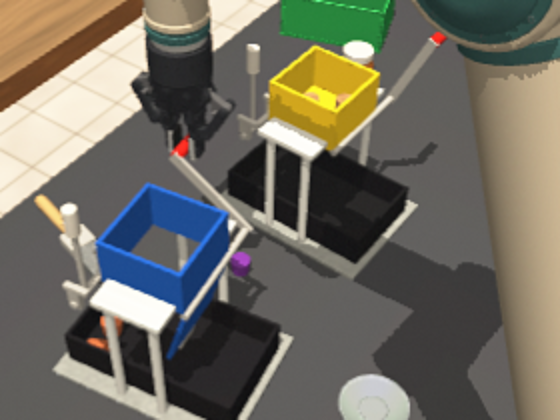

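View pics/t6.png

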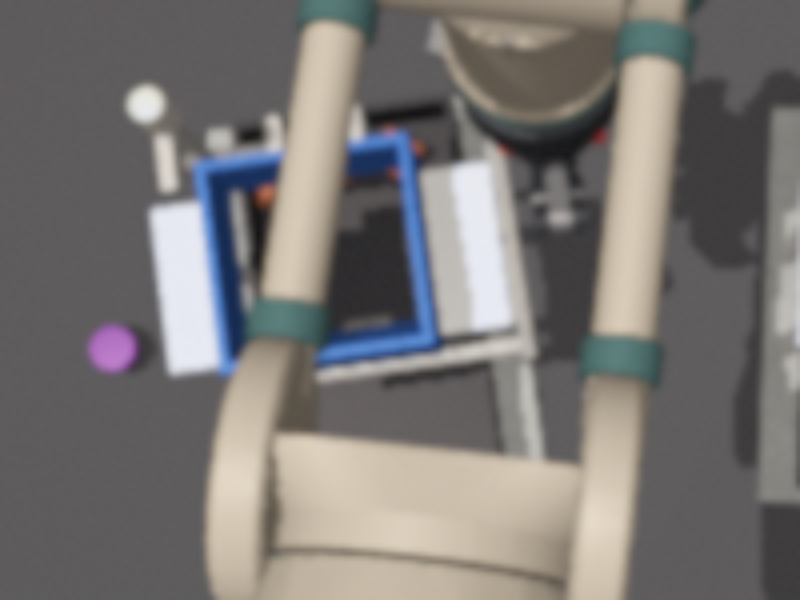

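```bash
python3 - <<'E'
from h import *
a=get_image("side");cv2.imwrite("pics/a7.png",cv2.resize(a[260:330,170:270],(800,560),interpolation=cv2.INTER_CUBIC)[:,:,::-1])
E
```

```text
(no output)
```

View pics/a7.png

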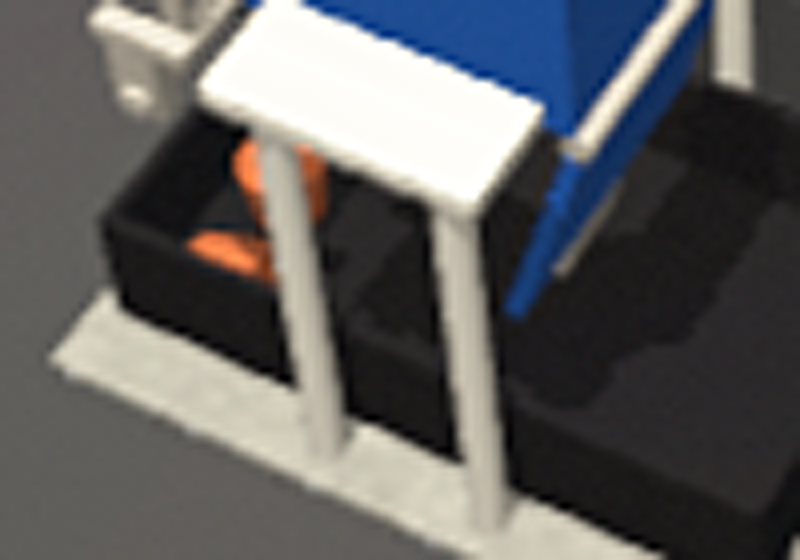

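```bash
python3 - <<'E'
from h import *
b=get_image("top");cv2.imwrite("pics/t8.png",cv2.resize(b[155:195,155:225],(770,440),interpolation=cv2.INTER_CUBIC)[:,:,::-1])
def inv(n,uv,z):
    w=least_squares(lambda q:(proj(n,h2w(POSE,[q[0],q[1],z]))-uv).ravel(),[0,0]).x;return (w*1e3).round(0)
for uv in [(230,250),(280,185)]: print("side",inv("side",np.array(uv)/8+[170,260],.03))
for uv in [(265,195),(390,175),(415,145),(388,132),(370,175)]: print("top",inv("top",np.array(uv)/4+[110,130],.03))
E
```

```text
side [90. 49.]
side [90. 19.]
top [75. 57.]
top [ 77. -23.]
top [ 94. -42.]
top [105. -26.]
top [ 79. -11.]
```

View pics/t8.png

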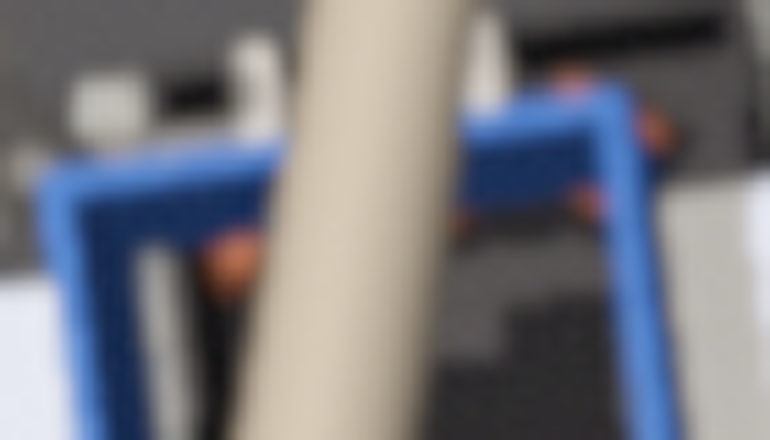

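Request:
drive_tool(targets=[0, 0, 0, -2, -11, -10, 0.25, 0, 0, 0, 0, -12.4, -10, 0.25, 0, 0, 0, 0, -13.6, -9, 0.25, 0, 0, 0, 0, -14.7, -7, 0.25, 0, 0, 0, 0, -15.4, -5, 0.25, 0, 0, 0, 0, -16, -3, 0.25, 0, 0, 0, 0, -16.2, 0, 0.25, 0, 0, 0, 0, -16.2, 1, 0.25, 0, 0, 0, 0, -15.9, 3, 0.25, 0, 0, 0, 0, -15, 3, 0.25, 0, 0, 0, 0, 0, 0, 0.25])

```text
clock: 9.52
position: [0.4798, -0.0195, 0.256]
ee_rot: [-0.002, 0.655, 0.756, -0.002]
contact_force: [0.4, -0.5, 0.1]
width: 0.0217
```

```bash
python3 - <<'E'
from h import *
p,r,s=st();print(p,s["width"],s["contact_force"],s["clock"])
print(rel(h2w(POSE,(-.104,-.130,.258))[0]))
E
```

```text
[ 0.47983289 -0.0195422   0.25596468] 0.021727462108904836 [ 0.3737777  -0.5066128   0.05241068] 9.525
[-0.37620207  2.20748281 -2.04735652]
```

Request:
drive_tool(targets=[0, 0, 0, 0, -2.5, 0, 0.25, 0, 0, 0, 0, -2.5, 0, 0.25, 0, 0, 0, 0, 0, 0, 0.25])

```text
clock: 9.9
position: [0.4792, -0.0196, 0.2566]
ee_rot: [0.0, 0.654, 0.756, 0.001]
contact_force: [4.0, 0.8, -4.8]
width: 0.0214
```

```bash
python3 - <<'E'
from h import *
p,r,s=st();print(p,s["width"],s["contact_force"],s["clock"])
print(rel(h2w(POSE,(-.104,-.130,.258))[0]))
a=get_image("side")
cv2.imwrite("pics/a9.png",cv2.resize(a[160:300,180:350],(680,560),interpolation=cv2.INTER_CUBIC)[:,:,::-1])
E
```

```text
[ 0.4792185  -0.01964559  0.25660472] 0.021437777955167905 [ 3.98958239  0.75922601 -4.75014446] 9.9
[-0.3643831  2.8432487 -1.3906917]
```

View pics/a9.png

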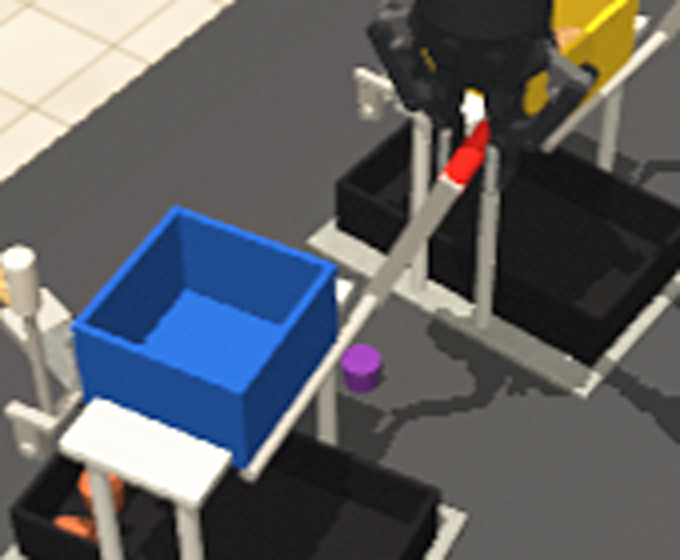

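Request:
drive_tool(targets=[0, 0, 0, 0, -4, 0, 0.25, 0, 0, 0, 0, -2, 0, 0.25, 0, 0, 0, 0, 0, 0, 0.25])

```text
clock: 10.32
position: [0.479, -0.0196, 0.2567]
ee_rot: [0.004, 0.654, 0.756, 0.006]
contact_force: [16.7, 4.5, -11.3]
width: 0.0213
```

```bash
python3 - <<'E'
from h import *
p,r,s=st();print(p,s["width"],s["contact_force"],s["clock"])
print(rel(h2w(POSE,(-.104,-.130,.258))[0]))
E
```

```text
[ 0.4790442  -0.01956347  0.25666618] 0.02126896930406741 [ 16.68392923   4.46837755 -11.28622421] 10.325
[-0.47009487  3.01912809 -1.29421036]
```

Request:
drive_tool(targets=[0, 0, 0, 0, 6, 0, 0.25, 0, 0, 0, 0, 5, 0, 0.3, 0, 0, 0, 0, 0, 0, 0.35, 0, 0, 0, 0, 0, -30, 0.35, 0, 0, 0, 0, 0, -30, 0.35, 0, 0, 0, 0, 0, -30, 0.35, 0, 0, 0, 0, 0, 0, 0.35])

```text
clock: 11.2
position: [0.4835, -0.0199, 0.3496]
ee_rot: [0.002, 0.655, 0.756, 0.001]
contact_force: [-0.3, 1.4, -0.8]
width: 0.0298
```

```bash
python3 - <<'E'
from h import *
p,r,s=st();print(p,s["width"],s["contact_force"],s["clock"])
print(rel(h2w(POSE,(.075,.100,.345))[0]))
a=get_image("side");b=get_image("top")
cv2.imwrite("pics/a10.png",cv2.resize(a[120:330,150:430],(560,420))[:,:,::-1]);cv2.imwrite("pics/t10.png",cv2.resize(b[130:280,110:310],(800,600))[:,:,::-1])
E
```

```text
[ 0.48347453 -0.01985354  0.34956045] 0.029812365364849776 [-0.28554221  1.35992142 -0.78137554] 11.2
[230.60063279 177.45741193   4.86569359]
```

View pics/a10.png

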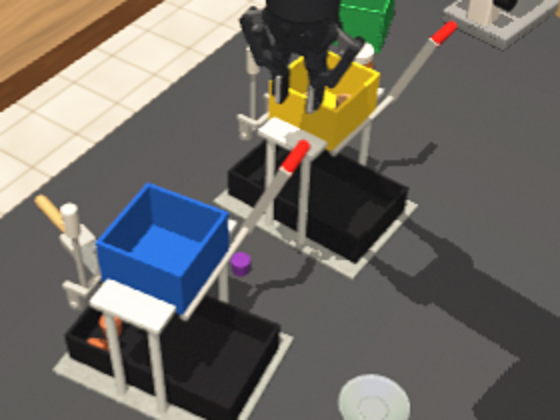

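View pics/t10.png

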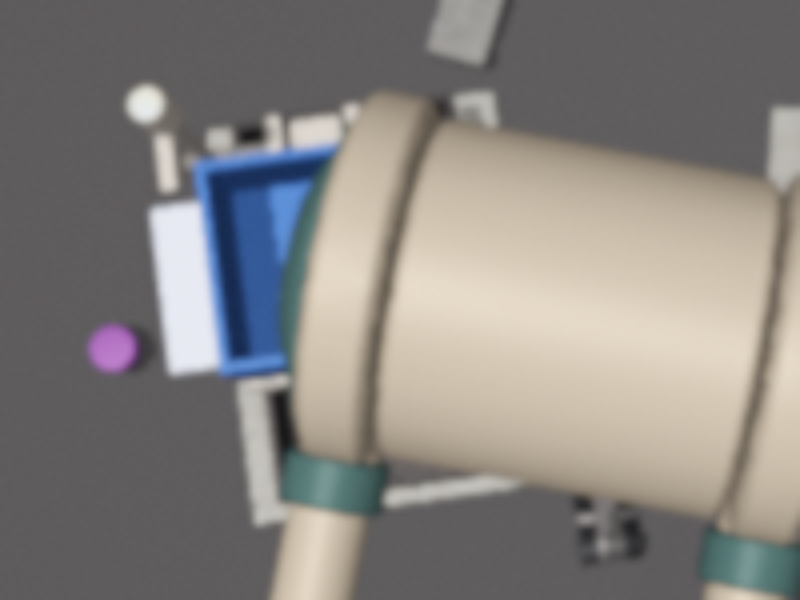

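Request:
drive_tool(targets=[0, 0, 0, 46, 35, 0, 0, 0, 0, 0, 46, 35, 0, 0, 0, 0, 0, 46, 35, 0, 0, 0, 0, 0, 46, 36, 0, 0, 0, 0, 0, 47, 36, 0, 0, 0, 0, 0, 0, 0, 0, 0, 0, 0, 0, 0, 0, 0])

```text
schema error: expected a multiple of 7 numbers
```

```bash
python3 - <<'E'
from h import *
p,r,s=st();print(p,s["width"],s["contact_force"],s["clock"])
print(rel(h2w(POSE,(.075,.100,.272))[0]))
a=get_image("side");b=get_image("wrist")
cv2.imwrite("pics/a11.png",cv2.resize(a[120:330,150:430],(560,420))[:,:,::-1]);cv2.imwrite("pics/w11.png",b[:,:,::-1])
E
```

```text
[ 0.48218549 -0.01953282  0.34670832] 0.02987299600744261 [-0.13780656  0.8707927   0.03461093] 11.3
[230.08003305 178.79568189  74.5253622 ]
```

View pics/a11.png

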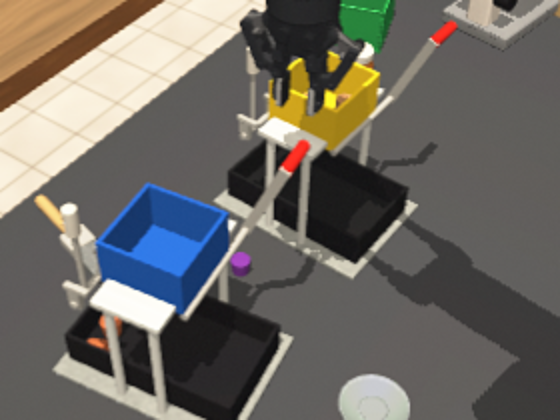

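View pics/w11.png

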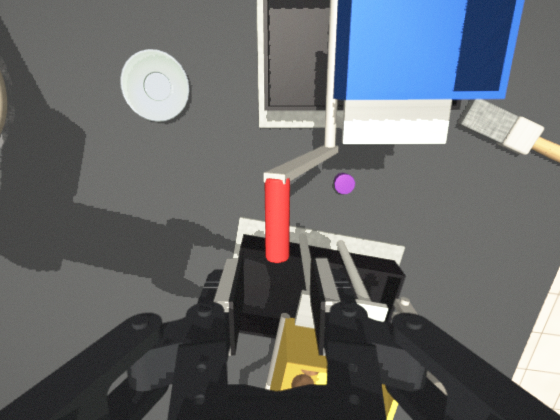

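The call was refused because a row was one number too long, so nothing moved. The pictures show the blue door shut and the lever back. I'm resending it.

Request:
drive_tool(targets=[0, 0, 0, 46, 35, 0, 0, 0, 0, 0, 46, 35, 0, 0, 0, 0, 0, 46, 36, 0, 0, 0, 0, 0, 46, 36, 0, 0, 0, 0, 0, 47, 37, 0, 0, 0, 0, 0, 0, 0, 0, 0, 0, 0, 0, 0, 0, 0, 0])

```text
clock: 12.28
position: [0.6263, 0.2345, 0.3455]
ee_rot: [-0.001, 0.654, 0.756, -0.002]
contact_force: [-0.5, -0.4, -0.9]
width: -0.0003
```

```bash
python3 - <<'E'
from h import *
p,r,s=st();print(p,s["width"],s["contact_force"],s["clock"])
print(rel(h2w(POSE,(.075,.100,.272))[0]))
a=get_image("side");b=get_image("wrist")
cv2.imwrite("pics/a12.png",cv2.resize(a[120:330,150:430],(560,420))[:,:,::-1]);cv2.imwrite("pics/w12.png",b[:,:,::-1])
E
```

```text
[0.62634303 0.23449735 0.34548473] -0.00027755337759050784 [-0.50209273 -0.44896847 -0.92235688] 12.275
[-0.58578793 -0.09653633 73.48624192]
```

View pics/a12.png

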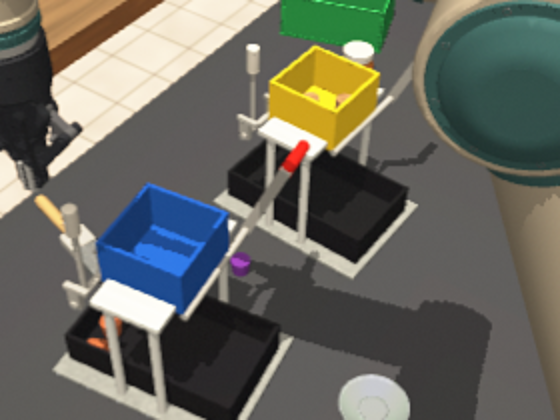

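View pics/w12.png

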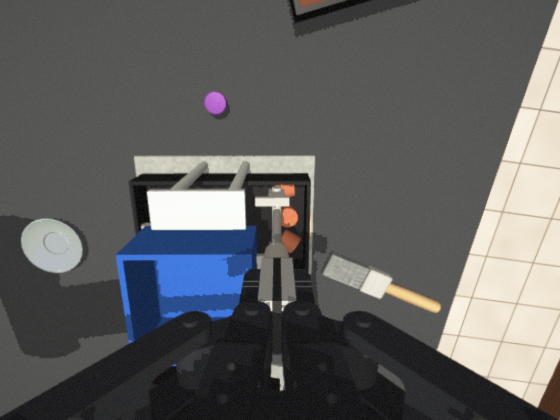

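Request:
drive_tool(targets=[0, 0, 0, 0, 0, 25, 0, 0, 0, 0, 0, 0, 25, 0, 0, 0, 0, 0, 0, 24, 0, 0, 0, 0, 0, 0, 0, 0])

```text
clock: 12.88
position: [0.6253, 0.233, 0.2719]
ee_rot: [-0.001, 0.655, 0.756, -0.002]
contact_force: [0.1, 0.3, -0.2]
width: -0.0001
```

```bash
python3 - <<'E'
from h import *
p,r,s=st();print(p,s["width"],s["contact_force"],s["clock"])
print(rel(h2w(POSE,(.075,.052,.272))[0]))
a=get_image("side")
cv2.imwrite("pics/a13.png",cv2.resize(a[160:300,140:310],(680,560),interpolation=cv2.INTER_CUBIC)[:,:,::-1])
E
```

```text
[0.62534135 0.23303241 0.27192314] -7.867276723530912e-05 [ 0.13004888  0.26311186 -0.23959297] 12.875
[-4.73649604e+01  9.57090238e-01 -4.49916899e-02]
```

View pics/a13.png

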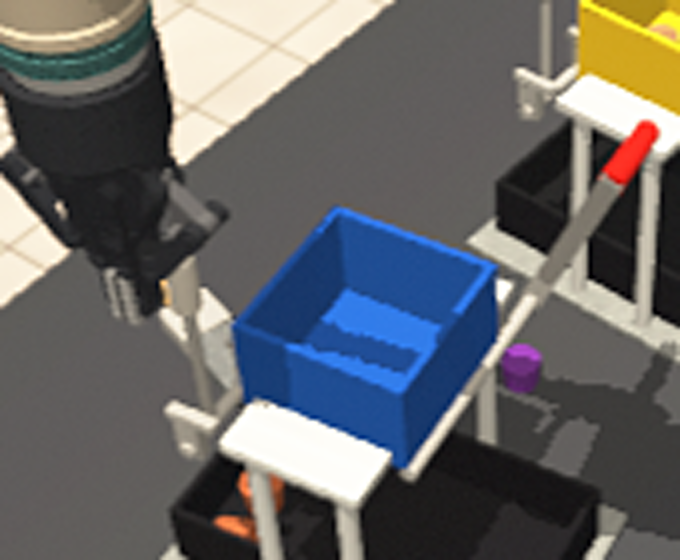

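Request:
drive_tool(targets=[0, 0, 0, -8, 0.5, 0, 0, 0, 0, 0, -8, 0.5, 0, 0, 0, 0, 0, -8, 0, 0, 0, 0, 0, 0, -8, 0, 0, 0, 0, 0, 0, -8, 0, 0, 0, 0, 0, 0, -7, 0, 0, 0, 0, 0, 0, 0, 0, 0, 0])

```text
clock: 13.8
position: [0.6347, 0.1873, 0.273]
ee_rot: [0.0, 0.655, 0.756, -0.001]
contact_force: [0.1, 2.2, 0.4]
width: 0.0002
```

```bash
python3 - <<'E'
from h import *
p,r,s=st();print(p,s["width"],s["contact_force"],s["clock"])
print(rel(h2w(POSE,(.075,.052,.272))[0]))
a=get_image("side")
cv2.imwrite("pics/a14.png",cv2.resize(a[160:300,140:310],(680,560),interpolation=cv2.INTER_CUBIC)[:,:,::-1])
E
```

```text
[0.63471529 0.18728667 0.27295198] 0.00019783719998979986 [0.13564551 2.21515521 0.44423803] 13.8
[-0.74987571 -1.83498661  0.95390842]
```

View pics/a14.png

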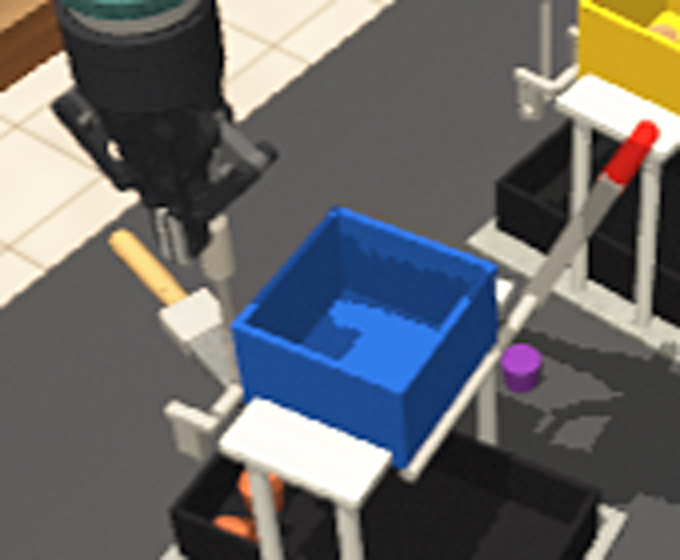

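Force is only about friction level. I'll push further until it meets the stop.

Request:
drive_tool(targets=[0, 0, 0, -3, 0, 0, 0, 0, 0, 0, -3, 0, 0, 0, 0, 0, 0, 0, 0, 0, 0])

```text
clock: 14.22
position: [0.6348, 0.1857, 0.2729]
ee_rot: [-0.002, 0.654, 0.757, 0.002]
contact_force: [-1.1, 7.7, -0.9]
width: -0.0002
```

```bash
python3 - <<'E'
from h import *
p,r,s=st();print(p,s["contact_force"],s["clock"])
print(rel(h2w(POSE,(.075,.052,.272))[0]))
E
```

```text
[0.63483978 0.18565366 0.27286159] [-1.07704109  7.67945593 -0.94967428] 14.225
[ 0.88239075 -1.72340466  0.86775713]
```

Request:
drive_tool(targets=[0, 0, 0, 10, 0, 0, 0, 0, 0, 0, 20, 0, 0, 0, 0, 0, 0, 25, 0, 0, 0, 0, 0, 0, 20, 0, -40, 0, 0, 0, 0, 20, 0, -40, 0, 0, 0, 0, 40, 30, -20, 0, 0, 0, 0, 45, 35, 0, 0, 0, 0, 0, 0, 0, 0, 0, 0, 0, 0, 0, 0, 0, 0])

```text
clock: 15.35
position: [0.6734, 0.371, 0.3719]
ee_rot: [-0.0, 0.654, 0.757, -0.001]
contact_force: [0.0, -0.6, 0.1]
width: -0.0001
```

```bash
python3 - <<'E'
from h import *
a=get_image("side");b=get_image("top");p,r,s=st();print(p,s["contact_force"],s["clock"])
cv2.imwrite("pics/a15.png",cv2.resize(a[180:350,160:320],None,fx=3.5,fy=3.5,interpolation=cv2.INTER_CUBIC)[:,:,::-1])
cv2.imwrite("pics/t15.png",cv2.resize(b[130:280,120:320],(800,600),interpolation=cv2.INTER_CUBIC)[:,:,::-1])
for b_ in (.026,.03,.036):
    k=h2w(POSE,(.075,.068-b_,.304));print(b_,(proj("side",k)-[159.64,179.64])*3.5,(proj("top",k)-[119.6,129.6])*4)
E
```

```text
[0.67326722 0.36958642 0.37405375] [-1.32523411 -0.04242271  0.93547143] 15.45
0.026 [[109.94977952 129.28615714]] [[149.62202115  95.48897677]]
0.03 [[113.6783187  125.29923916]] [[157.81305967  94.33065626]]
0.036 [[119.23247886 119.35982387]] [[170.10263176  92.59496799]]
```

View pics/a15.png

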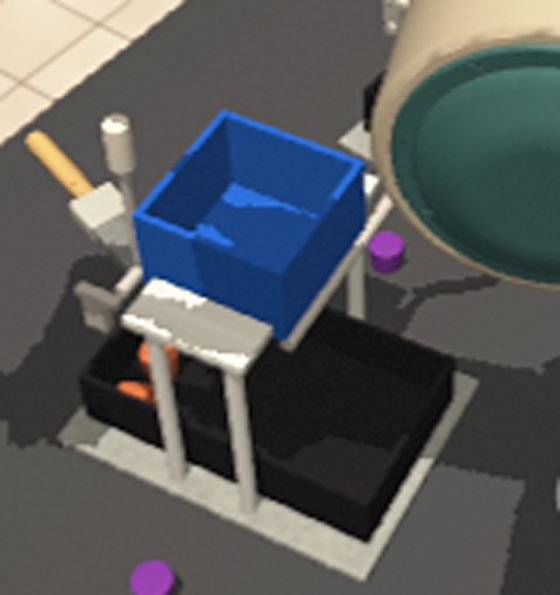

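View pics/t15.png

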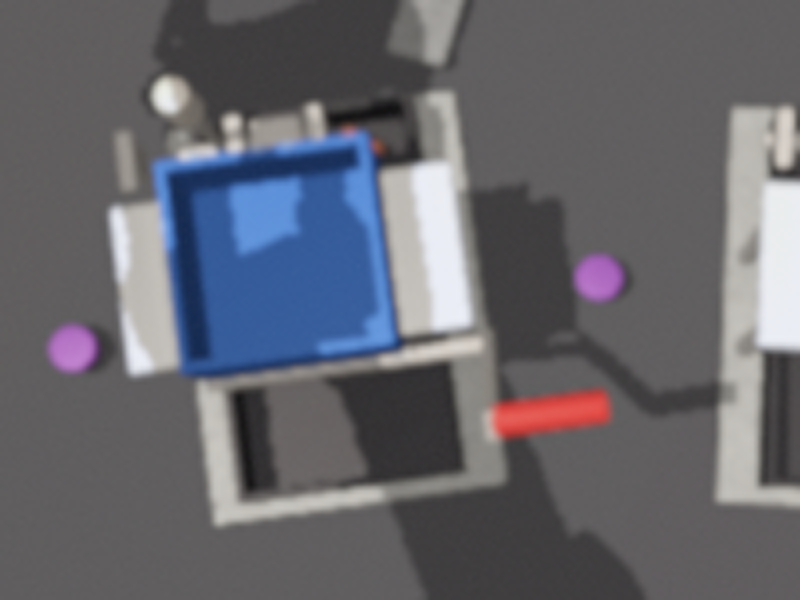

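```bash
python3 -c "
from rig import *
print(sign_off())"
```

```text
the job is handed in; nothing more can be done
None
```

I emptied the blue hopper, shut its trap-door and latched it with the bolt, then handed the job in at about 15.5 s of the 46 s allowed. No verdict was reported.

- **Opening:** My first push missed. The fingers sat too high and passed over the lever without moving it. I went about 20 mm deeper with a narrower gap, and the second push swung the door wide open.
- **Stoppers:** The top view with the door open and a later wrist picture showed all three in the far end of the black tray. In the last side and top pictures some of them were partly hidden.
- **Shutting:** I pulled the lever back against its stop, where the force rose to about 20 N with no further movement. This was before I touched the bolt.
- **Bolt:** I pushed the knob until it met its stop. In the last pictures it sits where the 36 mm home position should appear, in both views.
- **Last checks:** The lever is back where it started, the gripper is clear and the measured tool force is close to zero. I never touched the yellow hopper, and the last full view of it shows its trap-door shut.
- **Refused call:** One move call was refused for a wrong number count and moved nothing. I resent it corrected.

No final check failed or disagreed.

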